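# Feel a fork blade for dents

## Task

This bicycle fork came off a crashed bike: with the gripper's fingers closed, run the fingertips lightly along the top of its disc-brake-side blade (the one farther from the robot), from just below the crown down to the dropout, as a mechanic feels for dents, then take the hand clear. Press gently and do not straddle, shove or lift the fork: it must stay lying in its cradle, and the jars, tin and other things around it stay where they are.

Things in the scene. Friction and masses are not known exactly. Their poses are not given: they have to be found in the camera images.
- fork: The bicycle fork to be felt (about 0.85 kg, loose): blue-painted steel, small-wheel size, lying flat with its front face up on a padded cradle. Origin: centre of the crown on the fork's axis, 85 mm above the bench. Own x runs from the crown to the dropouts, own z up, own y towards the plain blade. The disc-side blade lies at own -y, farther from the robot, with two short brake posts on its lower inner side.
- crown_mid (a point): Centre of the fork's crown (the fork's origin). The crown is a 36 x 94 x 32 mm block (along, across, high). The bare steel steerer tube, 29 mm thick, runs from it away from the dropouts and ends 200 mm from this point.
- tip_mid (a point): Point midway between the two dropouts, 300 mm along the fork from the crown centre and 33 mm above it. The blades end here, 51 mm either side of the axis, 16 mm thick; the axle eyes stand 16 mm further, tops 133 mm above the bench.
- cradle: Fixed cradle: 320 x 165 x 12 mm plywood board, a wooden end stop behind the crown, two blocks with black rubber saddles under the blades, 35 and 235 mm from the crown centre. Origin on the bench under the fork's axis, 170 mm along from the crown; own x as the fork's. Each saddle gives 1 mm per 2.5 N (7 mm at most) and springs back; its cheeks, outside the blades, end 7 mm or more below the blades' tops.
- feel_1 (a point): Point 1 of 7 on the very top (front face) of the disc-side blade, 50 mm from the crown centre along the fork; just below the crown. The seven points follow the blade 40 mm apart. The blade is a round tube tapering from 25 mm thick at the crown to 16 mm; it is straight for 150 mm, then curves up: its top is 96 mm above the bench at points 1 to 4 and 120 mm at point 7.
- feel_2 (a point): Point 2 of 7 on the very top (front face) of the disc-side blade, 90 mm from the crown centre along the fork.
- feel_3 (a point): Point 3 of 7 on the very top (front face) of the disc-side blade, 130 mm from the crown centre along the fork.
- feel_4 (a point): Point 4 of 7 on the very top (front face) of the disc-side blade, 170 mm from the crown centre along the fork.
- feel_5 (a point): Point 5 of 7 on the very top (front face) of the disc-side blade, 210 mm from the crown centre along the fork.
- feel_6 (a point): Point 6 of 7 on the very top (front face) of the disc-side blade, 250 mm from the crown centre along the fork.
- feel_7 (a point): Point 7 of 7 on the very top (front face) of the disc-side blade, 290 mm from the crown centre along the fork; at the thin end, just short of the dropout.
- jar_between: Bystander, leave alone: 40 mm wide, 66 mm tall screw-cap jar standing on the cradle board between the blades. Origin at the centre of its underside.
- jar_left: Bystander, leave alone: 56 mm wide, 84 mm tall white-capped jar beyond the fork. Origin at the centre of its underside.
- jar_right: Bystander, leave alone: 56 mm wide, 88 mm tall white-capped jar beyond the fork. Origin at the centre of its underside.
- tin: Bystander, leave alone: 72 mm wide, 72 mm tall tin full of ferrules (83 mm with its heap) beyond the fork. Origin at the centre of its underside.
- bearing_box: Bystander, leave alone: cardboard bearing box 48 x 36 x 22 mm lying on the cradle board between the blades. Origin at the centre of its underside.
- spanner: Bystander, leave alone: 150 mm spanner lying beyond the dropouts. Origin at the centre of its underside.
- spacer: Bystander, leave alone: 37 mm wide, 12 mm tall aluminium spacer ring lying near the steerer. Origin at the centre of its underside.

How it is judged (in metres and radians):
On the way, in this order (a step that is already met when the one before it is completed fails the run):
1. the fingertips touch the top of the disc-side blade at point 1 of 7 (within 16 mm of it, seen from above; on the blade, not astride it) (contact force between the fingers and fork above 0.3 N and horizontal distance between the grasp point and feel_1 below 0.016 m and z of the grasp point in the frame of feel_1 above 0.006 m), for 0.04 s.
2. the fingertips touch the top of the disc-side blade at point 2 of 7 (within 16 mm of it, seen from above; on the blade, not astride it) (contact force between the fingers and fork above 0.3 N and horizontal distance between the grasp point and feel_2 below 0.016 m and z of the grasp point in the frame of feel_2 above 0.006 m), for 0.04 s.
3. the fingertips touch the top of the disc-side blade at point 3 of 7 (within 16 mm of it, seen from above; on the blade, not astride it) (contact force between the fingers and fork above 0.3 N and horizontal distance between the grasp point and feel_3 below 0.016 m and z of the grasp point in the frame of feel_3 above 0.006 m), for 0.04 s.
4. the fingertips touch the top of the disc-side blade at point 4 of 7 (within 16 mm of it, seen from above; on the blade, not astride it) (contact force between the fingers and fork above 0.3 N and horizontal distance between the grasp point and feel_4 below 0.016 m and z of the grasp point in the frame of feel_4 above 0.006 m), for 0.04 s.
5. the fingertips touch the top of the disc-side blade at point 5 of 7 (within 16 mm of it, seen from above; on the blade, not astride it) (contact force between the fingers and fork above 0.3 N and horizontal distance between the grasp point and feel_5 below 0.016 m and z of the grasp point in the frame of feel_5 above 0.006 m), for 0.04 s.
6. the fingertips touch the top of the disc-side blade at point 6 of 7 (within 16 mm of it, seen from above; on the blade, not astride it) (contact force between the fingers and fork above 0.3 N and horizontal distance between the grasp point and feel_6 below 0.016 m and z of the grasp point in the frame of feel_6 above 0.006 m), for 0.04 s.
7. the fingertips touch the top of the disc-side blade at point 7 of 7 (within 16 mm of it, seen from above; on the blade, not astride it) (contact force between the fingers and fork above 0.3 N and horizontal distance between the grasp point and feel_7 below 0.016 m and z of the grasp point in the frame of feel_7 above 0.006 m), for 0.04 s.
At the end, for the whole second after the job is handed in: The whole blade has been felt in order from crown to dropout, the hand is clear, and the fork lies at rest in its cradle with both ends within 10 mm of where they were (distance of each of crown_mid, tip_mid from where it was at the start of the episode below 0.01 m and linear speed of fork below 0.02 m/s); the robot touches nothing.
It fails at once if the fork is pressed hard (more than 25 N) (contact force between the fingers and fork above 25 N).
It fails at once if the fork is shoved, lifted or tipped (crown or dropout end more than 15 mm from where it lay) (distance of any of crown_mid, tip_mid from where it was at the start of the episode above 0.015 m).
It fails at once if one of the bystanders (jars, tin, box, spanner, spacer) is moved more than 15 mm (distance of any of jar_between, jar_left, jar_right, tin, bearing_box, spanner, spacer from where it was at the start of the episode above 0.015 m).
It also fails if it takes over 45 s, if anything falls off the work surface, if the arm or the gripper's body presses on something with over 40 N, if the wrist force passes 120 N, or if a joint passes its speed limit or range.

## Robot

A 6-joint arm with a two-finger parallel gripper is mounted at the origin on the work surface. World frame = base frame: x ahead of the robot, y to its left, z up, the work surface at z = 0. Lengths are in mm, angles in rad, forces in N, time in s.
With the tool pointing down it reaches from about 300 to 775 mm from the base axis. Payload 14.6 kg.
Tool frame: the origin (TCP) lies between the finger pads; the fingertips stand 25 mm ahead of it and the grasp point (between the pads) lies 6 mm ahead of it; z points along the fingers, y is the line along which they close (so a half turn about z gives the same grasp; the last joint's range is limited). The gripper opens to 94 mm and grips with 3 to 60 N. Pads are 16 mm wide; open, the fingers measure 119 mm over their backs; the gripper's body (75 mm by 177 mm) begins 78 mm behind the grasp point.
Start: joints at [1.105, 0.3, 1.521, -0, 1.321, -0.067], TCP at [213.569, 506.831, 230.446] pointing down, gripper open.
Joint ranges: [-3.03, 3.03], [-0.79, 2.21], [0.23, 2.52], [-1.04, 4.18], [0, 3.07], [-2.55, 2.55]. Speed limits (rad/s): [2.22, 2.22, 2.57, 3.14, 3.14, 3.14].

## Interface

Orientations are given as [roll, pitch, yaw] about the fixed x, y, z axes, in that order (R = Rz(yaw) Ry(pitch) Rx(roll)).
In Python, from cell import manip gives the robot as it stands. The module is installed in compiled form; this text tells all that it offers.
- The arm moves only by the tool step_arm, never from a script. Its argument "series" is one flat list of numbers, 5 for each row, row after row: the shift along the world's x, y, z in mm, then the turn about the world's z in rad, then the closure, from 0 (fully open) to 1 (shut). In form: [dx, dy, dz, spin, jaw, dx, dy, dz, spin, jaw, ...]. A call has 1 to 20 rows; each row shifts and turns the commanded pose from where the row before left it; what a row does not reach is not made up. A row lasts 1/8 s, in which the tool goes at most 62.5 mm and 10.7 degrees, less where a joint would pass 70% of its speed; a pose out of reach is approached as far as the arm can. A call is refused whole if a number of a shift passes 62.5 or a number of a turn 0.188, either way. A call with a gripper value outside its range is refused whole. The fingers move at their own pace and stop on an object; "squeeze" is the grip in N (left out, the last holds). Time passes only in rows, so rows that do not move let the fingers close. It gives the time, the measured TCP pose, the force, the opening and the grip force at its end, in the units of the state.
- manip.read_state(): the state, without advancing time (a new reading comes with each control period).
- manip.camera(name): name is "side" or "top"; returns (picture, depth): 420x560x3 uint8, blue, green, red; 420x560 float32, mm along the optical axis (not along the pixel's ray), 0 where there is no reading.
- manip.camera_info(name): a dict with "fovy" (degrees; the focal length in pixels is half the picture's height over the tangent of half this angle, whatever the lens; pixels are square), "cx", "cy" (the principal point, pixels), "k1" (the pictures are not rectified: a ray, as slopes to the right and down, at radius r is drawn at 1 + k1 r^2 times it, then the intrinsics apply), "eye" and "orientation" of the camera in the world. Camera axes: x right, y down, z forward; pixel columns grow to the right and rows downward; lengths in mm; the calibration is good to about 2 mm. A picture is of the moment at which its call begins. camera_info takes no time and is no camera call.
- manip.sign_off(): hands the job in; it is judged then, once.
The state is a dict: "clock": time; "joints": joint angles; "qd": joint speeds; "effort": joint torques, N m; "eef_pos": TCP position; "eef_rot": TCP orientation; "wrist_force": force on the tool from outside, world axes, zero at the start; "moment": the same for the moment, N m; "finger_gap": finger opening in mm; "finger_force": force on a finger pad.
Only numpy, scipy, OpenCV 4.12 (cv2) and the standard library are available. Lean on these libraries where they do the work, as an engineer would, in place of code of your own. Each camera call takes 0.05 s, during which the arm holds its last target. There are 200 camera calls.

## Working session

There is one attempt and no reset: what is moved stays moved. The work goes in short steps, Python scripts to look and compute and a tool call to move; the robot and the scene stay as the last step left them, time stands still between calls to the robot, and variables do not carry over. Pictures are saved under pics/ and viewed, at most 10 in all, crops included, and the job is handed in when it is done.

Besides the shell and the picture viewer there is one more tool, called after ">>>" by a JSON object that holds its "fn" and its "kwargs", one argument or row to a line. step_arm: Moves the arm, as the interface text tells. Its arguments: {"type":"object","properties":{"series":{"type":"array"},"squeeze":{"type":"number"}},"required":["series"]}

```bash
mkdir -p pics; cat > h.py <<'E'
import numpy as np, cv2
from cell import manip
from scipy.spatial.transform import Rotation as R
def cam(n):
    p,d=manip.camera(n); return p,d,manip.camera_info(n)
def cloud(d,i):
    h,w=d.shape; f=h/2/np.tan(np.radians(i["fovy"])/2)
    v,u=np.mgrid[0:h,0:w].astype(float)
    K=np.array([[f,0,i["cx"]],[0,f,i["cy"]],[0,0,1]])
    s=cv2.undistortPoints(np.stack([u.ravel(),v.ravel()],1)[:,None],K,np.array([i["k1"],0,0,0.]))[:,0]
    o=np.array(i["orientation"]); M=o if o.shape==(3,3) else R.from_euler('xyz',o).as_matrix()
    c=np.c_[s,np.ones(len(s))]*d.ravel()[:,None]
    return (c@M.T+np.array(i["eye"])).reshape(h,w,3)
E
python3 - <<'E'
from h import *
for n in("top","side"):
    p,d,i=cam(n); cv2.imwrite(f"pics/{n}0.png",p); np.savez(f"{n}0.npz",p=p,P=cloud(d,i),d=d); print(n,i)
s=manip.read_state(); print(s)
E
```

```text
top {'fovy': 45.59929918767439, 'cx': 271.8471238860764, 'cy': 216.15205837881507, 'k1': 0.053347682024100396, 'eye': array([ 386.99604674,  -19.23991795, 1214.56123969]), 'orientation': array([-2.95296925e+00, -2.82418322e-03, -1.56304130e+00])}
side {'fovy': 45.0138121546145, 'cx': 281.17463454415184, 'cy': 203.58858570798458, 'k1': 0.06633465227243833, 'eye': array([  98.8922698 , -604.20087173,  769.12168467]), 'orientation': array([-2.26905006,  0.02253525, -0.72867505])}
{'clock': 0.1, 'joints': array([ 1.10542377e+00,  3.00408785e-01,  1.52152075e+00,  5.76673230e-06,
        1.32070557e+00, -6.66228722e-02]), 'qd': array([ 0.00035662, -0.00150949, -0.00311859,  0.00262114, -0.00131369,
       -0.00118458]), 'effort': array([ 8.34889070e-04, -5.32648122e+01, -3.53277361e+01,  7.09649012e-02,
        2.35950190e-02, -6.55152758e-05]), 'eef_pos': array([213.46412564, 506.65540039, 229.94601977]), 'eef_rot': array([-3.14055289e+00, -7.49732333e-05,  2.74284150e+00]), 'wrist_force': array([-0.56209299,  1.10987985,  0.39084873]), 'moment': array([0.02087534, 0.04303916, 0.02498866]), 'finger_force': 0.0, 'finger_gap': 93.99919340479981}
```

View pics/top0.png

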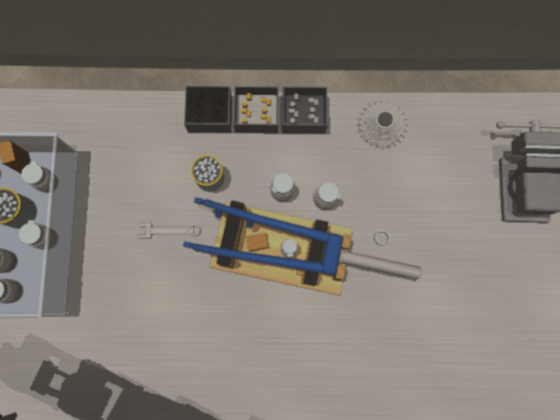

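View pics/side0.png

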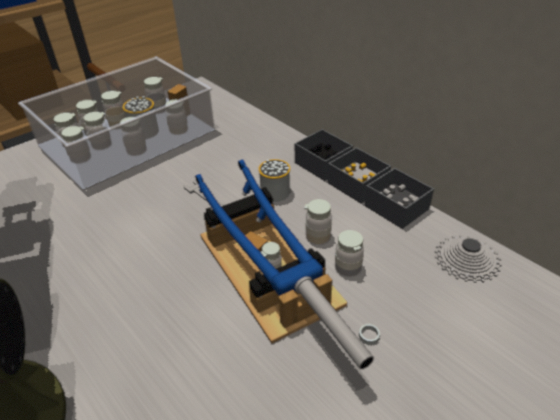

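The top view shows the fork with its crown at about (333,255). The disc-side blade is the upper one, running from (328,235) to (200,201). The jars sit at (283,186) and (328,195) and the tin at (207,171). In the side view the far blade runs from (310,262) to (242,165).

```bash
cat > m.py <<'E'
from h import *
def blue(n):
    z=np.load(n+"0.npz"); p=z["p"]; hsv=cv2.cvtColor(p,cv2.COLOR_BGR2HSV); P=z["P"]
    m=cv2.inRange(hsv,(105,120,40),(125,255,255))>0
    return P[m&(z["d"]>0)&(P[...,2]>50)&(P[...,2]<150)&(abs(P[...,1])<400)&(P[...,0]>200)]
for n in("top","side"):
    Q=blue(n); c=Q[:,:2].mean(0); 
    # rough axis from lower-left cloud via PCA
    w=np.linalg.svd(Q[:,:2]-c,full_matrices=0)[2][0]; w*=np.sign(w[1])
    for _ in range(3):
        nrm=np.array([-w[1],w[0]])           # own y: towards robot (-x)
        s=(Q[:,:2]-c)@w; t=(Q[:,:2]-c)@nrm; s0=s.min()
        C=[]
        for a in np.arange(s0+60,s0+300,20):
            k=(abs(s-a)<10)
            A,B=t[k&(t>15)],t[k&(t<-15)]
            if len(A)>3 and len(B)>3: C.append((a,np.median(A),np.median(B),np.percentile(Q[k&(t<-15),2],90),(B.min()+B.max())/2,(A.min()+A.max())/2))
        C=np.array(C); mid=(C[:,4]+C[:,5])/2
        g=np.polyfit(C[:,0],mid,1)
        c=c+nrm*g[1]; w=w+nrm*g[0]; w/=np.linalg.norm(w)
    print(n,len(Q),"axis",w,"yaw",np.arctan2(w[1],w[0])); print(np.round(C,1))
    print("s range",s.min(),s.max(),"crown face pt",c+w*s.min(),"end",c+w*s.max(),"crown_mid",c+w*(s.max()-316-8))
    nrm=np.array([-w[1],w[0]])
    for a in C: print(np.round(c+w*a[0]+nrm*a[4],1),np.round(a[3],1))
    S=np.load(n+"0.npz")["P"].reshape(-1,3); r=(S[:,:2]-c)@w; q=(S[:,:2]-c)@nrm
    k=(abs(q)<20)&(S[:,2]>75)&(S[:,2]<115)&(r<s.min()+20)&(r>s.min()-260)
    print("steerer end",r[k].min()-s.min(), "lat",[np.round(np.median(q[k&(abs(r-s.min()-b)<15)]),1) for b in(-60,-120,-160)])
E
python3 m.py
```

```text
top 2266 axis [0.19469183 0.98086446] yaw 1.374853068886766
[[-72.1  37.  -35.5  98.  -36.5  36.6]
 [-52.1  38.5 -37.   98.  -37.2  37.5]
 [-32.1  38.6 -38.6  98.6 -38.9  38.5]
 [-12.1  40.5 -39.2  97.2 -40.1  39.9]
 [  7.9  41.1 -41.2  97.1 -41.1  40.6]
 [ 27.9  41.9 -42.1  97.5 -42.3  42. ]
 [ 47.9  43.  -43.5  97.7 -43.4  43. ]
 [ 67.9  44.4 -44.3  98.2 -40.6  43.9]
 [ 87.9  44.8 -45.2 100.3 -42.5  44.5]
 [107.9  45.9 -47.4 103.1 -48.4  45.5]
 [127.9  47.1 -49.1 108.7 -49.8  46.4]
 [147.9  48.2 -48.4 113.8 -45.4  47.9]]
s range -132.06576302533048 205.84106875956556 crown face pt [ 513.70295655 -170.56404981] end [579.49065587 160.87675272] crown_mid [ 516.41050308 -156.92333275]
[ 561.2 -118.8] 98.0
[565.8 -99.3] 98.0
[571.3 -80. ] 98.6
[576.4 -60.7] 97.2
[581.2 -41.2] 97.1
[586.4 -21.9] 97.5
[591.3  -2.5] 97.7
[592.5  17.7] 98.2
[598.2  37. ] 100.3
[607.9  55.4] 103.1
[613.1  74.8] 108.7
[612.7  95.2] 113.8
steerer end -186.0040564115893 lat [np.float64(2.5), np.float64(3.1), np.float64(3.2)]
side 3146 axis [0.21756473 0.97604589] yaw 1.3514775910085068
[[-68.9  37.7 -34.9  96.2
[... 230 characters left out ...]
94.8 -42.3  43.4]
 [ 71.1  47.3 -42.1  96.  -41.6  44.8]
 [ 91.1  47.1 -37.8  97.5 -40.3  45.2]
 [111.1  48.3 -44.9 101.1 -53.   41.1]
 [131.1  50.7 -46.1 105.8 -50.7  44. ]
 [151.1  52.2 -42.  111.5 -42.   50.8]]
s range -128.9213387351225 211.36970024765643 crown face pt [ 507.10370913 -175.43540115] end [581.13903663 156.70427052] crown_mid [ 510.64806461 -159.53459943]
[ 554.8 -124.6] 96.2
[ 560.5 -105.4] 97.0
[566.7 -86.3] 96.1
[571.9 -66.9] 95.6
[578.  -47.8] 95.0
[582.1 -28.2] 95.0
[587.5  -8.9] 94.8
[591.2  10.7] 96.0
[594.3  30.5] 97.5
[611.   47.3] 101.1
[613.1  67.3] 105.8
[609.   88.7] 111.5
steerer end -181.5151372514402 lat [np.float64(-0.1), np.float64(-0.3), np.float64(-1.3)]
```

>>> {"fn": "step_arm", "kwargs": {
  "series": [20,-36,10,-0.09,1,22,-39,0,-0.09,1,22,-39,0,-0.09,1,22,-39,0,-0.09,1,22,-39,0,-0.09,1,22,-39,0,-0.09,1,22,-39,0,-0.09,1,22,-39,0,-0.09,1,22,-39,0,-0.09,1,22,-39,0,-0.09,1,22,-39,0,-0.09,1,22,-39,0,-0.09,1,22,-39,0,-0.09,1,22,-39,0,-0.09,1,22,-39,0,-0.09,1,21,-37,-20,-0.02,1,0,0,-35,0,1,0,0,0,0,1,0,0,0,0,1],
  "squeeze": 10
}}

```text
clock: 2.48
eef_pos: [562.9, -111.9, 186.8]
eef_rot: [3.14, 0.0, 1.373]
wrist_force: [0.2, 0.4, 0.5]
finger_gap: 0.5
finger_force: 0.0
```

>>> {"fn": "step_arm", "kwargs": {
  "series": [0,0,-30,0,1,0,0,-20,0,1,-1,0,-7,0,1,0,0,0,0,1,0,0,0,0,1]
}}

```text
clock: 3.1
eef_pos: [562.1, -112.2, 129.8]
eef_rot: [3.14, 0.0, 1.373]
wrist_force: [0.2, -0.5, 0.4]
finger_gap: 0.5
finger_force: 0.0
```

```bash
python3 - <<'E'
from h import *
p,d,i=cam("side"); cv2.imwrite("pics/side1.png",cv2.resize(p[130:350,180:420],None,fx=2.6,fy=2.6,interpolation=3))
print(manip.read_state())
E
```

```text
{'clock': 3.15, 'joints': array([-2.60956946e-01,  4.49490236e-01,  1.56240601e+00,  2.39411162e-05,
        1.12801585e+00, -6.30899803e-02]), 'qd': array([ 0.0005641 ,  0.00391443,  0.00402578,  0.00188145, -0.00393721,
       -0.00090348]), 'effort': array([ 3.77122918e-02, -5.84364116e+01, -3.22162986e+01,  6.68729050e-02,
        3.09707550e-02,  9.57277939e-05]), 'eef_pos': array([ 562.01595035, -112.19630532,  129.59073161]), 'eef_rot': array([3.13991407e+00, 8.43498034e-05, 1.37291905e+00]), 'wrist_force': array([-0.41480334, -0.55654477, -0.4430104 ]), 'moment': array([-0.07255061,  0.08916572,  0.0593419 ]), 'finger_force': 0.0, 'finger_gap': 0.3071376987438572}
```

View pics/side1.png

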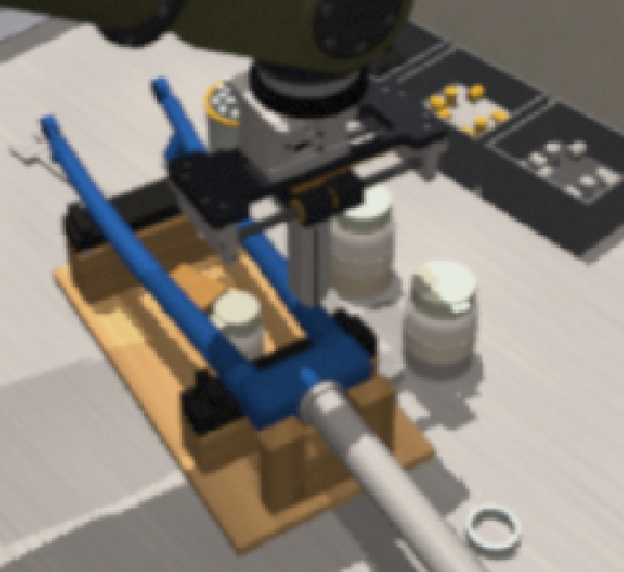

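The fingertips (crop, around (310,300)) hang just over the far blade, right below the crown. Next I'll lower onto it slowly.

>>> {"fn": "step_arm", "kwargs": {
  "series": [0,0,-4,0,1,0,0,-3,0,1,0,0,-1,0,1,0,0,-1,0,1,0,0,0,0,1]
}}

```text
clock: 3.78
eef_pos: [561.7, -112.3, 120.0]
eef_rot: [3.141, 0.0, 1.373]
wrist_force: [-3.0, -0.8, 7.4]
finger_gap: 0.7
finger_force: 3.5
```

>>> {"fn": "step_arm", "kwargs": {
  "series": [1,0,0.6,0,1,2.5,9.7,0,0,1,2.5,9.7,0,0,1,2.5,9.7,0,0,1,2.5,9.7,0,0,1]
}}

```text
clock: 4.4
eef_pos: [572.8, -73.2, 120.3]
eef_rot: [3.141, 0.0, 1.373]
wrist_force: [-0.9, -3.2, 5.2]
finger_gap: 0.2
finger_force: 2.6
```

>>> {"fn": "step_arm", "kwargs": {
  "series": [2.5,9.7,0.4,0,1,2.5,9.7,0,0,1,2.5,9.7,0,0,1,2.5,9.7,0,0,1]
}}

```text
clock: 4.9
eef_pos: [582.7, -33.8, 120.3]
eef_rot: [-3.141, -0.0, 1.373]
wrist_force: [-0.6, -1.2, 2.5]
finger_gap: 0.5
finger_force: 1.2
```

>>> {"fn": "step_arm", "kwargs": {
  "series": [2.5,9.7,0,0,1,2.5,9.7,0,0,1,2.5,9.7,0,0,1,2.5,9.7,0,0,1]
}}

```text
clock: 5.4
eef_pos: [592.7, 4.8, 120.5]
eef_rot: [-3.142, 0.0, 1.373]
wrist_force: [-1.8, -3.0, 3.1]
finger_gap: 0.4
finger_force: 1.7
```

>>> {"fn": "step_arm", "kwargs": {
  "series": [1.2,4.9,0.4,0,1,1.3,4.8,0.4,0,1,1.2,4.9,0.5,0,1,1.3,4.8,0.5,0,1]
}}

```text
clock: 5.9
eef_pos: [597.6, 23.9, 122.3]
eef_rot: [3.142, -0.0, 1.373]
wrist_force: [-0.2, -2.8, 3.3]
finger_gap: 0.7
finger_force: 1.4
```

>>> {"fn": "step_arm", "kwargs": {
  "series": [1.2,4.9,0.6,0,1,1.3,4.8,0.7,0,1,1.2,4.9,0.8,0,1,1.3,4.8,0.8,0,1]
}}

```text
clock: 6.4
eef_pos: [602.6, 43.4, 125.2]
eef_rot: [-3.142, -0.0, 1.373]
wrist_force: [-1.1, -2.4, 2.4]
finger_gap: 0.6
finger_force: 1.4
```

>>> {"fn": "step_arm", "kwargs": {
  "series": [1.2,4.9,0.8,0,1,1.3,4.8,0.9,0,1,1.2,4.9,0.9,0,1,1.3,4.8,1.0,0,1]
}}

```text
clock: 6.9
eef_pos: [607.7, 62.7, 128.8]
eef_rot: [3.142, -0.0, 1.373]
wrist_force: [-1.9, -3.5, 1.9]
finger_gap: 0.4
finger_force: 1.8
```

>>> {"fn": "step_arm", "kwargs": {
  "series": [1.2,4.9,1.1,0,1,1.3,4.8,1.1,0,1,1.2,4.9,1.2,0,1,1.3,4.8,1.2,0,1]
}}

```text
clock: 7.4
eef_pos: [612.6, 82.1, 133.4]
eef_rot: [-3.142, 0.0, 1.373]
wrist_force: [-1.6, -3.5, 2.8]
finger_gap: 0.5
finger_force: 2.2
```

>>> {"fn": "step_arm", "kwargs": {
  "series": [1.2,4.9,1.3,0,1,1.3,4.8,1.3,0,1,1.2,4.9,1.4,0,1,1.3,4.8,1.4,0,1]
}}

```text
clock: 7.9
eef_pos: [617.5, 101.5, 138.8]
eef_rot: [-3.141, 0.0, 1.373]
wrist_force: [-2.2, -4.8, 3.4]
finger_gap: 0.5
finger_force: 2.6
```

>>> {"fn": "step_arm", "kwargs": {
  "series": [1.2,4.9,1.4,0,1,1.3,4.8,1.5,0,1]
}}

```text
clock: 8.15
eef_pos: [619.7, 110.9, 141.5]
eef_rot: [-3.14, 0.001, 1.373]
wrist_force: [-6.0, -7.6, 3.4]
finger_gap: 0.4
finger_force: 4.0
```

>>> {"fn": "step_arm", "kwargs": {
  "series": [0,0,1.2,0,1,1,3,1.2,0,1,0,0,0,0,1]
}}

```text
clock: 8.52
eef_pos: [620.7, 114.3, 143.9]
eef_rot: [-3.14, 0.0, 1.373]
wrist_force: [-4.6, -3.2, 3.7]
finger_gap: 0.6
finger_force: 3.1
```

>>> {"fn": "step_arm", "kwargs": {
  "series": [0.5,2,1.0,0,1,0.5,2,1.0,0,1,0,0,0,0,1]
}}

```text
clock: 8.9
eef_pos: [621.6, 118.2, 145.8]
eef_rot: [-3.14, 0.0, 1.373]
wrist_force: [-3.4, -3.7, 2.0]
finger_gap: 0.1
finger_force: 2.8
```

```bash
python3 - <<'E'
from h import *
p,d,i=cam("side"); cv2.imwrite("pics/side2.png",cv2.resize(p[110:330,160:400],None,fx=2.6,fy=2.6,interpolation=3))
print(manip.read_state()["wrist_force"])
E
```

```text
[-4.33944635 -2.72594718  3.14981105]
```

View pics/side2.png

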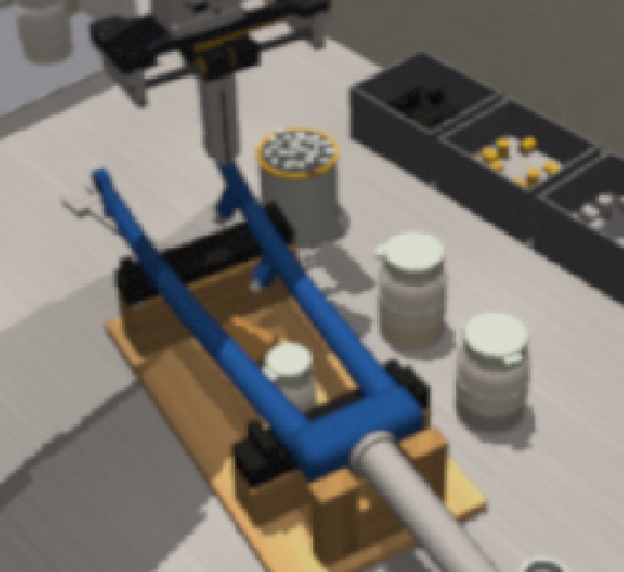

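The fingertips (crop, around (222,155)) rest on the far blade's end and everything else looks undisturbed. Now I'll lift clear and compare the fork's position.

>>> {"fn": "step_arm", "kwargs": {
  "series": [0,-1,5,0,1,0,0,20,0,1,0,0,45,0,1,-40,20,40,0,1,-50,35,0,0,1,-50,35,0,0,1,-50,35,0,0,1,-40,40,0,0,1,-30,50,0,0,1,-10,55,0,0,1,0,0,0,0,1,0,0,0,0,1,0,0,0,0,1,0,0,0,0,1]
}}

```text
clock: 10.7
eef_pos: [352.5, 386.2, 256.3]
eef_rot: [3.141, -0.0, 1.371]
wrist_force: [0.1, -0.1, 0.1]
finger_gap: 0.4
finger_force: 0.0
```

```bash
cp top0.npz topA.npz; cp side0.npz sideA.npz; python3 - <<'E'
from h import *
for n in("top","side"):
    p,d,i=cam(n); cv2.imwrite(f"pics/{n}3.png",p); np.savez(f"{n}0.npz",p=p,P=cloud(d,i),d=d)
    m=lambda q:cv2.inRange(cv2.cvtColor(q,cv2.COLOR_BGR2HSV),(105,120,40),(125,255,255))[120:300,170:370]
    a,b=[cv2.moments(m(q),True) for q in(np.load(n+"A.npz")["p"],p)]
    print(n,[(round(k["m10"]/k["m00"],2),round(k["m01"]/k["m00"],2),k["m00"]) for k in(a,b)])
s=manip.read_state(); print(s["eef_pos"],s["wrist_force"])
E
python3 m.py | grep -E "axis|range"
```

```text
top [(110.6, 122.79, 2270.0), (110.13, 122.72, 2270.0)]
side [(97.11, 118.97, 3158.0), (96.96, 118.84, 3161.0)]
[352.39841944 386.4817389  256.23545607] [ 0.71895424 -0.41476561  0.4979583 ]
top 2260 axis [0.19527736 0.98074806] yaw 1.374256083947448
s range -133.0044862875691 205.1176373074957 crown face pt [ 513.8256704  -170.55238183] end [579.85326477 161.06023441] crown_mid [ 516.58340136 -156.70213653]
side 3149 axis [0.21546426 0.97651173] yaw 1.3536290979088559
s range -130.5328506131363 209.65633388871916 crown face pt [ 507.57527205 -176.86231709] end [580.87388195 155.33641114] crown_mid [ 511.06346266 -161.05338857]
```

View pics/top3.png

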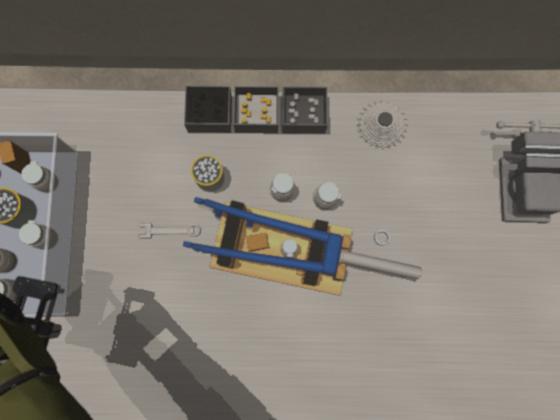

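The fork moved only about 1 mm (crown still at (333,255)). The other objects are in place and the hand, at lower left, is clear.

```bash
python3 -c "
from cell import manip
print(manip.sign_off())"
```

```text
the job is handed in; nothing more can be done
None
```

I ran the closed fingertips along the top of the disc-side blade from point 1 to about 3 mm short of where I measured point 7, took the hand clear and handed the job in; the contact force read about 10 N at most, the fork shifted about 1 mm, nothing else visibly moved, and the sign-off gave no verdict.

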